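Build the solvent filter stack on its receiving jar

TASK

Build the solvent filter on the taller of the two jars: set the plain open collar in the jar's mouth, then the screen with its perforated disc on the collar, then the funnel on the screen, and last the cover with its knob on the funnel, one part at a time, each fully seated and upright in the one below. Set each part down rather than dropping it, leave the short jar empty, and do not disturb the vial, the dish or the solvent bottle.

Things in the scene. Friction and masses are not known exactly. Their poses are not given: they have to be found in the camera images.
- collar: Loose plain white plastic ring, open right through (34 mm bore). 62 mm wide; stands on a 44 mm spigot 8 mm long; origin at the centre of the spigot's underside, z up. Spigot fits any 50 mm socket below (3 mm play) till the shoulder, 8 mm above the origin, meets the rim. 38 mm high; side wall 8 to 38 mm above origin; rim at 38 mm round a 50 mm socket 22 mm deep. About 0.13 kg.
- screen: Loose low steel ring holding a disc perforated with many small holes. 62 mm wide; stands on a 44 mm spigot 8 mm long; origin at the centre of the spigot's underside, z up. Spigot fits any 50 mm socket below (3 mm play) till the shoulder, 8 mm above the origin, meets the rim. 26 mm high; side wall 8 to 26 mm above origin; rim at 26 mm round a 50 mm socket about 14 mm deep. About 0.16 kg.
- funnel: Loose tall steel cup, open at the top, with a 30 mm drain hole. 62 mm wide; stands on a 44 mm spigot 8 mm long; origin at the centre of the spigot's underside, z up. Spigot fits any 50 mm socket below (3 mm play) till the shoulder, 8 mm above the origin, meets the rim. 73 mm high; side wall 8 to 73 mm above origin; rim at 73 mm round the 50 mm opening, 57 mm deep. About 0.26 kg.
- cover: Loose steel disc with a grey knob on top. 62 mm wide; stands on a 44 mm spigot 8 mm long; origin at the centre of the spigot's underside, z up. Spigot fits any 50 mm socket below (3 mm play) till the shoulder, 8 mm above the origin, meets the rim. Disc from 8 to 18 mm above the origin; the upright round knob, 24 mm across, from 18 to 44 mm above the origin is the grip. About 0.14 kg.
- tall_jar: The target: fixed glass jar 72 mm across on a square 94 mm steel foot; its grey neck ring (60 mm outside, 50 mm socket 18 mm deep) has its rim 115 mm above the bench. Origin at the centre of the foot's underside (on the bench), z up.
- short_jar: Not to be used: fixed glass jar 86 mm across on a square 94 mm steel foot, with the same neck ring (60 mm outside, 50 mm socket), its rim only 65 mm above the bench. Origin at the centre of the foot's underside.
- vial: Bystander: loose small amber vial with white cap, 22 mm across, 45 mm high, standing among the parts. Origin at the centre of its underside.
- dish: Bystander: loose shallow white dish, 90 mm across, 18 mm high. Origin at the centre of its underside.
- solvent: Bystander: loose clear solvent bottle with blue cap, 68 mm across, 130 mm high. Origin at the centre of its underside.
Things that resemble listed ones, but are neither listed nor needed, are in the scene too. What is shaped like the tall_jar but black, red or turquoise is not meant.

How it is judged (in metres and radians):
On the way, in this order (a step that is already met when the one before it is completed fails the run):
1. the collar is seated in the mouth of the tall jar and released (horizontal distance between collar and tall_jar below 0.008 m and z of collar in the frame of tall_jar between 0.104 and 0.11 m and angle between collar's own z axis and vertical below 0.08 rad and contact force between the fingers and collar below 0.1 N), for 0.2 s.
2. the screen is seated on the collar and released (horizontal distance between screen and collar below 0.008 m and z of screen in the frame of collar between 0.027 and 0.033 m and angle between screen's own z axis and vertical below 0.08 rad and contact force between the fingers and screen below 0.1 N), for 0.2 s.
3. the funnel is seated on the screen and released (horizontal distance between funnel and screen below 0.008 m and z of funnel in the frame of screen between 0.015 and 0.021 m and angle between funnel's own z axis and vertical below 0.08 rad and contact force between the fingers and funnel below 0.1 N), for 0.2 s.
4. the cover is seated on the funnel and released (horizontal distance between cover and funnel below 0.008 m and z of cover in the frame of funnel between 0.062 and 0.068 m and angle between cover's own z axis and vertical below 0.08 rad and contact force between the fingers and cover below 0.1 N), for 0.2 s.
At the end, for the whole second after the job is handed in: Bottom to top on the tall jar: collar, screen, funnel, cover. Each part's shoulder rests on the rim below (height within 3 mm of fully seated, axes within 8 mm, tilt under 0.08 rad), all released and at rest (all of step 1 and all of step 2 and all of step 3 and all of step 4 and linear speed of each of collar, screen, funnel, cover below 0.02 m/s); the robot touches nothing.
It fails at once if the vial, the dish or the solvent bottle is moved more than 20 mm (distance of any of vial, dish, solvent from where it was at the start of the episode above 0.02 m).
It fails at once if a part is dropped (falls free faster than 0.6 m/s, about 2 cm) ((linear speed of collar above 0.6 m/s and contact force between the fingers and collar below 0.1 N) or (linear speed of screen above 0.6 m/s and contact force between the fingers and screen below 0.1 N) or (linear speed of funnel above 0.6 m/s and contact force between the fingers and funnel below 0.1 N) or (linear speed of cover above 0.6 m/s and contact force between the fingers and cover below 0.1 N)).
It also fails if it takes over 90 s, if anything falls off the work surface, if the arm or the gripper's body presses on something with over 40 N, if the wrist force passes 120 N, or if a joint passes its speed limit or range.

ROBOT

A 6-joint arm with a two-finger parallel gripper is mounted at the origin on the work surface. World frame = base frame: x ahead of the robot, y to its left, z up, the work surface at z = 0. Lengths are in mm, angles in rad, forces in N, time in s.
With the tool pointing down it reaches from about 400 to 825 mm from the base axis. Payload 7 kg.
Tool frame: the origin (TCP) lies at the very end of the fingers, on their centre line; the grasp point (between the pads) lies 19 mm behind it; z points along the fingers, y is the line along which they close (so a half turn about z gives the same grasp; the last joint's range is limited). The gripper opens to 88 mm and grips with 3 to 60 N. Pads are 19 mm wide; open, the fingers measure 130 mm over their backs; the gripper's body (78 mm by 193 mm) begins 47 mm behind the grasp point.
Start: joints at [-0.821, 0.359, 0.012, 0, -1.224, -0.288], TCP at [300.725, -604.285, 226.561] pointing down, gripper open.
Joint ranges: [-3.07, 3.07], [-1.43, 2.12], [-1.02, 1.25], [-3.03, 1.67], [-3.05, -0], [-3.03, 3.03]. Speed limits (rad/s): [2.39, 2.39, 3.01, 3.14, 3.14, 3.14].

INTERFACE

Orientations are given as a unit quaternion [x, y, z, w].
In Python, from plant import bot gives the robot as it stands. Calls block until the motion is done:
- bot.move_ptp(position, orientation): joint-space move of the TCP to a pose.
- bot.line_to(position, velocity=150, ori=None): straight line of the TCP; ori=None keeps the orientation; velocity is the mean speed in mm/s.
- bot.move_joints(angles): joint-space move.
- bot.move_gripper(opening, force=None): finger opening in mm; force is the grip in N (None keeps the last); returns when the fingers have stopped.
- bot.pause(seconds).
- bot.solve_ik(position, orientation): joint angles nearest the present ones, or None.
- bot.read_state(): the state.
- bot.camera(name): name is "scene" or "top" or "wrist"; returns the picture (420x560x3 uint8, red, green, blue); there is no depth.
- bot.get_calibration(name): a dict with "fx", "fy", "cx", "cy" (pixels), "view" (4x4, takes a point from world to camera coordinates); the wrist camera has in their place "T_tool_cam" (4x4, takes a point from camera to tool coordinates, whose origin is the TCP and whose axes are the flange's). Camera axes: x right, y up, looking along -z (the intrinsics and any distortion apply to the point x, -y, -z); pixel columns grow to the right and rows downward; lengths in mm; the calibration is good to about 2 mm. A picture is of the moment at which its call begins: read the wrist's pose just before it. get_calibration takes no time and is no camera call.
A pose or a line that the arm cannot do raises bot.Unreachable and nothing moves.
- bot.close_job(): hands the job in; it is judged then, once.
The state is a dict: "t": time; "joint_pos": joint angles; "qvel": joint speeds; "tau": joint torques, N m; "tcp_pos": TCP position; "eef_rot": TCP orientation; "contact_force": force on the tool from outside, world axes, zero at the start; "moment": the same for the moment, N m; "width": finger opening in mm; "finger_force": force on a finger pad.
Only numpy, scipy, OpenCV 4.12 (cv2) and the standard library are available. Lean on these libraries where they do the work, as an engineer would, in place of code of your own. Each camera call takes 0.05 s, during which the arm holds its last target. There are 200 camera calls.

## Working session

There is one attempt and no reset: what is moved stays moved. The work goes in short steps, each a Python script; the robot and the scene stay as the last script left them, time stands still between calls to the robot, and variables do not carry over. Pictures are saved under pics/ and viewed, at most 14 in all, crops included, and the job is handed in when it is done.

```bash
mkdir -p pics; ls
python3 - <<'E'
from plant import bot
import cv2,numpy as np
for n in("scene","top"):
    cv2.imwrite(f"pics/{n}0.png",bot.camera(n)[:,:,::-1])
    c=bot.get_calibration(n);print(n,{k:np.round(v,3).tolist() if not isinstance(v,str) else v for k,v in c.items()})
c=bot.get_calibration("wrist");print({k:np.round(v,3).tolist() if not isinstance(v,str) else v for k,v in c.items()})
s=bot.read_state();print(s)
E
```

```text
pics
scene {'fx': 386.949, 'fy': 386.949, 'cx': 280.895, 'cy': 209.276, 'view': [[0.531, 0.848, -0.012, -289.148], [-0.672, 0.429, 0.603, 345.014], [0.516, -0.312, 0.798, -1255.117], [0.0, 0.0, 0.0, 1.0]]}
top {'fx': 523.845, 'fy': 523.845, 'cx': 280.545, 'cy': 210.358, 'view': [[0.007, -1.0, 0.003, -11.04], [0.994, 0.007, 0.108, -536.231], [-0.108, 0.002, 0.994, -1162.754], [0.0, 0.0, 0.0, 1.0]]}
{'fx': 331.892, 'fy': 331.892, 'cx': 278.301, 'cy': 208.876, 'T_tool_cam': [[0.002, 0.967, 0.254, 68.083], [1.0, -0.001, -0.001, -1.77], [-0.001, 0.254, -0.967, -159.044], [0.0, 0.0, 0.0, 1.0]]}
{'t': 0.1, 'joint_pos': array([-8.20915221e-01,  3.59311160e-01,  1.11591107e-02, -2.59668269e-04,
       -1.22413043e+00, -2.88143269e-01]), 'qvel': array([ 1.66285604e-03, -1.49708871e-03,  1.32582957e-03,  1.97017072e-03,
       -1.00718270e-03, -4.06293619e-05]), 'tau': array([-1.21254881e-03, -5.84160125e+01,  2.93753403e+01,  7.01544017e+00,
        1.01822478e-02, -2.98039515e-05]), 'tcp_pos': array([ 300.50612012, -603.92919052,  225.73160981]), 'eef_rot': array([-2.28780378e-01,  9.73477771e-01,  7.05773985e-04, -2.62581807e-04]), 'contact_force': array([ 0.50604724,  0.33692215, -0.76063753]), 'moment': array([-0.06983807, -0.01584448,  0.01319468]), 'finger_force': 0.0, 'width': 87.60818567716285}
```

View pics/scene0.png

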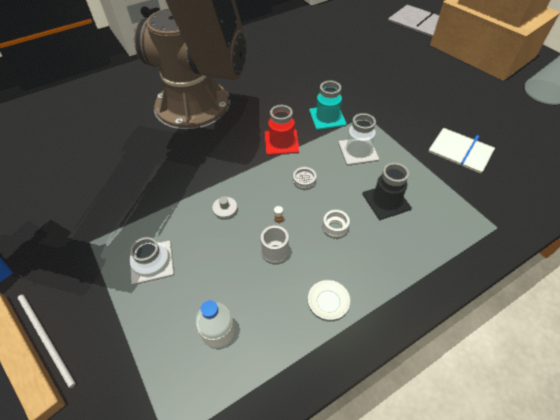

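View pics/top0.png

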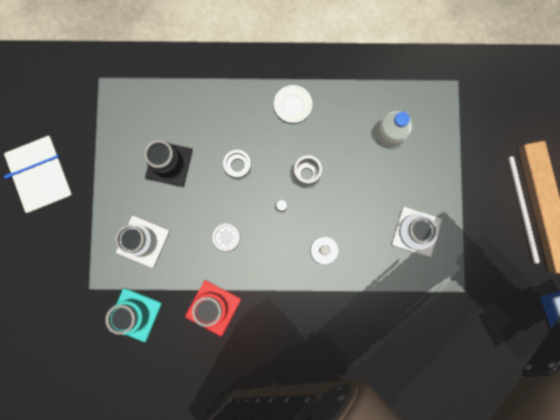

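The top view (pixels) shows the tall clear jar on its white foot at (131,238), and the short clear jar at (421,230). The look-alikes are the black (160,157), turquoise (121,319) and red (208,310) jars. The parts are:
- collar at (236,163), an open white ring
- screen at (226,237), perforated
- funnel at (307,169), tall, with a drain hole
- cover at (325,250), with a knob

The vial is at (281,205), the dish at (293,104) and the solvent bottle at (395,128). The scene view agrees: tall jar (363,128), screen (304,178), collar (336,223). Next I'll take two wrist views over the parts and two over the jar.

```bash
cat > h.py <<'E'
from plant import bot
import cv2,numpy as np
from scipy.spatial.transform import Rotation as R
def q(a): return (R.from_euler('z',a)*R.from_euler('x',np.pi)).as_quat()
def cam_pose(name,st=None):
    c=bot.get_calibration(name)
    if name!="wrist": return c,np.linalg.inv(np.array(c["view"]))
    T=np.eye(4);T[:3,:3]=R.from_quat(st["eef_rot"]).as_matrix();T[:3,3]=st["tcp_pos"]
    return c,T@np.array(c["T_tool_cam"])
def ray(c,M,uv):
    d=M[:3,:3]@np.array([(uv[0]-c["cx"])/c["fx"],-(uv[1]-c["cy"])/c["fy"],-1.])
    return M[:3,3],d/np.linalg.norm(d)
def plane(c,M,uv,z):
    o,d=ray(c,M,uv); return o+d*(z-o[2])/d[2]
def proj(c,M,p):
    p=np.linalg.inv(M)@np.append(p,1.)
    return np.array([c["cx"]+c["fx"]*p[0]/-p[2],c["cy"]-c["fy"]*p[1]/-p[2]])
def cross(r1,r2):
    (o1,d1),(o2,d2)=r1,r2
    s=np.linalg.lstsq(np.c_[d1,-d2],o2-o1,rcond=None)[0]
    a,b=o1+s[0]*d1,o2+s[1]*d2
    return (a+b)/2,np.linalg.norm(a-b)
def snap(tag):
    st=bot.read_state(); im=bot.camera("wrist")[:,:,::-1].copy()
    cv2.imwrite(f"pics/{tag}.png",im)
    np.savez(f"pics/{tag}.npz",tcp_pos=st["tcp_pos"],eef_rot=st["eef_rot"])
    return st,im
def load(tag):
    z=np.load(f"pics/{tag}.npz"); return cam_pose("wrist",z),cv2.imread(f"pics/{tag}.png")
E
cat > a.py <<'E'
from h import *
c,M=cam_pose("top")
P={n:plane(c,M,uv,z) for n,uv,z in [("jar",(131,238),115),("collar",(236,163),38),("screen",(226,237),26),("funnel",(307,168),73),("cover",(325,250),44),("vial",(281,205),45)]}
for n in P: print(n,P[n].round())
for y in (0,np.pi/2,np.pi,-np.pi/2): print(y,[bot.solve_ik(list(p[:2])+[z],q(y)) is not None for p,z in((P["jar"],320),(P["jar"],120),(P["collar"],10),(P["cover"],10),(P["screen"],10),(P["funnel"],10))])
j=bot.solve_ik([500,60,300],q(np.pi)); print(j)
E
python3 a.py
```

```text
jar [466. 306. 115.]
collar [643.  95.  38.]
screen [475. 116.  26.]
funnel [626. -65.  73.]
cover [ 447. -107.   44.]
vial [547.  -8.  45.]
0 [True, True, True, True, True, True]
1.5707963267948966 [True, True, True, True, True, True]
3.141592653589793 [True, True, True, True, True, True]
-1.5707963267948966 [True, True, True, True, True, True]
[ 5.10163315e-01  3.05789000e-02 -2.35888965e-01 -4.44089210e-16
 -1.30432846e+00 -2.08095964e+00]
```

```bash
cat > b.py <<'E'
from h import *
for tag,p in [("p2",(530,-100,260)),("p1",(530,100,260)),("j1",(470,220,260)),("j2",(470,390,260))]:
    bot.move_ptp(list(p),q(np.pi)); bot.pause(.2); snap(tag)
print(bot.read_state()["t"])
c=[cv2.imread(f"pics/{t}.png") for t in("p1","p2")]
cv2.imwrite("pics/m1.png",cv2.resize(np.vstack(c),(560,600)) if 0 else c[0]); cv2.imwrite("pics/m2.png",c[1])
E
python3 b.py
```

```text
5.2333
```

View pics/p1.png

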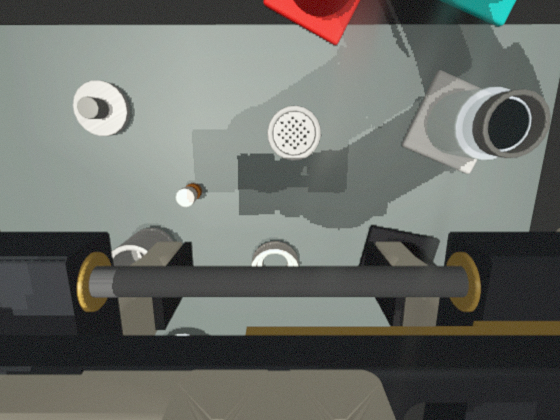

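View pics/j1.png

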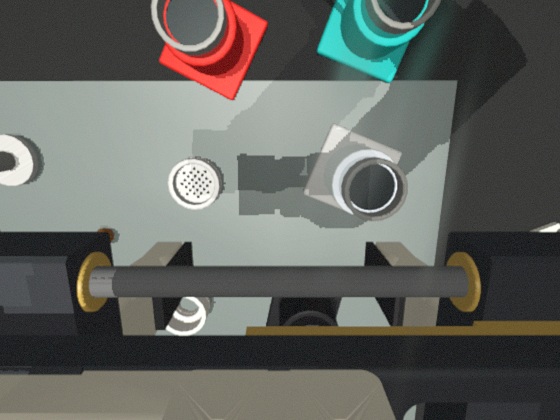

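p1 shows the cover (100,108), screen (294,133), vial (188,193) and tall jar mouth (508,122). The gripper hides rows below 230. j1 shows the tall jar mouth at (372,187), clear glass on a white foot. The identities hold, so I'll take two unobstructed views of each object.

```bash
cat > c.py <<'E'
from h import *
T={"cover":(447,-107,44),"funnel":(626,-65,73),"collar":(643,95,38),"screen":(475,116,26),"jar":(466,306,115)}
tiles=[]
for n,(x,y,z) in T.items():
    for k,dy in enumerate((-60,60) ):
        bot.move_ptp([x+65,y+dy,z+170],q(np.pi)); bot.pause(.15)
        st,im=snap(f"{n}{k}")
        c,M=cam_pose("wrist",st); u,v=proj(c,M,(x,y,z)).round().astype(int)
        y0,x0=max(0,v-75),max(0,u-75); t=im[y0:y0+150,x0:x0+150]
        tiles.append(cv2.copyMakeBorder(t,0,150-t.shape[0],0,150-t.shape[1],0)); print(n,k,x0,y0,u,v)
cv2.imwrite("pics/tiles.png",np.vstack([np.hstack(tiles[:5]),np.hstack(tiles[5:])]))
print(bot.read_state()["t"])
E
python3 c.py
```

```text
cover 0 266 49 341 124
cover 1 143 49 218 124
funnel 0 266 50 341 125
funnel 1 143 49 218 124
collar 0 268 49 343 124
collar 1 143 49 218 124
screen 0 267 48 342 123
screen 1 143 49 218 124
jar 0 268 50 343 125
jar 1 143 49 218 124
14.4667
```

View pics/tiles.png

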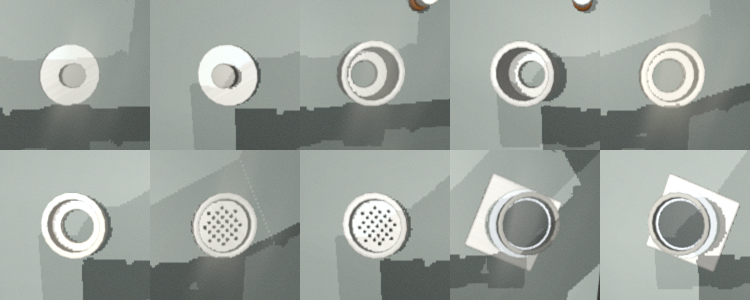

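The close tiles confirm the choice: knobbed cover, deep funnel, open collar, perforated screen, and clear jar with a grey neck. Next I'll fit the rims and triangulate.

```bash
cat > d.py <<'E'
from h import *
def circ(tag,uv,r=(26,35),s=4,w=50):
    (c,M),im=load(tag); u,v=[int(round(a)) for a in uv]; y0,x0=max(0,v-w),u-w
    g=cv2.cvtColor(im[y0:v+w,x0:u+w],cv2.COLOR_BGR2GRAY); g=cv2.GaussianBlur(cv2.resize(g,None,fx=s,fy=s,interpolation=cv2.INTER_CUBIC),(0,0),3)
    h=cv2.HoughCircles(g,cv2.HOUGH_GRADIENT,1,8,param1=60,param2=15,minRadius=r[0]*s,maxRadius=r[1]*s)
    return [np.array([(a+.5)/s-.5+x0,(b+.5)/s-.5+y0,rr/s]) for a,b,rr in h[0][:3]],c,M
if __name__=="__main__":
    T={"cover":(447,-107,18),"funnel":(626,-65,73),"collar":(643,95,38),"screen":(475,116,26),"jar":(466,306,115)}
    for n,p in T.items():
        rs=[]
        for k in(0,1):
            z=load(f"{n}{k}")[0]; uv=proj(*z,p); C,c,M=circ(f"{n}{k}",uv)
            print(n,k,[x.round(1).tolist() for x in C], plane(c,M,C[0][:2],p[2]).round(1)[:2]); rs.append(ray(c,M,C[0][:2]))
        print("   tri",*[np.round(x,1) for x in cross(*rs)])
E
python3 d.py
```

```text
cover 0 [[337.79998779296875, 124.80000305175781, 31.899999618530273], [336.0, 122.0, 28.899999618530273], [333.79998779296875, 122.5, 30.700000762939453]] [ 447.9 -105.8]
cover 1 [[221.1999969482422, 125.5, 28.600000381469727], [218.8000030517578, 124.80000305175781, 30.899999618530273], [222.8000030517578, 122.19999694824219, 32.0]] [ 448.5 -107.7]
   tri [ 448.1 -106.8   23.7] 0.6
funnel 0 [[340.5, 124.0, 33.599998474121094], [337.79998779296875, 124.0, 31.200000762939453], [336.0, 121.0, 34.29999923706055]] [625.1 -66. ]
funnel 1 [[212.5, 123.80000305175781, 33.79999923706055], [213.5, 120.5, 30.700000762939453], [215.5, 123.5, 31.200000762939453]] [625.6 -69.9]
   tri [625.3 -67.9  83.4] 0.4
collar 0 [[338.20001220703125, 123.0, 28.0], [341.5, 121.5, 30.399999618530273], [342.79998779296875, 125.19999694824219, 34.20000076293945]] [642.4  90.7]
collar 1 [[217.0, 125.0, 31.799999237060547], [213.5, 125.5, 34.20000076293945], [217.8000030517578, 127.0, 29.899999618530273]] [643.9  93.9]
   tri [643.2  92.3  29. ] 1.6
screen 0 [[339.0, 122.0, 28.799999237060547], [343.20001220703125, 120.0, 29.600000381469727], [343.5, 124.19999694824219, 33.599998474121094]] [473.7 113.3]
screen 1 [[220.1999969482422, 122.80000305175781, 28.899999618530273], [215.8000030517578, 125.0, 33.20000076293945], [218.1999969482422, 125.19999694824219, 31.299999237060547]] [473.7 118.6]
   tri [473.7 116.   10.8] 0.0
jar 0 [[343.5, 124.5, 30.200000762939453], [340.79998779296875, 122.19999694824219, 27.700000762939453], [346.20001220703125, 124.5, 30.399999618530273]] [465.6 306.1]
jar 1 [[221.8000030517578, 122.0, 27.0], [225.1999969482422, 121.80000305175781, 27.0], [227.0, 124.0, 32.599998474121094]] [464.1 309.7]
   tri [464.9 308.1 104.8] 1.5
```

Hough is too loose here. I'll fit the outer rim edge radially instead and check the fits on an overlay.

```bash
cat > d.py <<'E'
from h import *
from scipy.optimize import least_squares
def rim(im,uv,r0,band=5,sign=-1,N=180):
    """circle on the strongest radial edge (sign -1: bright inside) near radius r0"""
    g=cv2.GaussianBlur(cv2.cvtColor(im,cv2.COLOR_BGR2GRAY),(0,0),.8).astype(np.float32)
    p=np.array([*uv,r0],float); th=np.arange(N)*2*np.pi/N
    for it in range(6):
        b=band if it<3 else 2.5
        rr=np.arange(p[2]-b,p[2]+b,.1)
        X=p[0]+np.outer(np.cos(th),rr);Y=p[1]+np.outer(np.sin(th),rr)
        G=sign*np.gradient(cv2.remap(g,X.astype(np.float32),Y.astype(np.float32),cv2.INTER_CUBIC),axis=1)
        k=G.argmax(1);s=G.max(1);ok=(s>.3*np.median(s))&(k>1)&(k<len(rr)-2)
        x,y=X[np.arange(N),k][ok],Y[np.arange(N),k][ok]
        f=lambda a:np.hypot(x-a[0],y-a[1])-a[2]
        p=least_squares(f,p,loss="soft_l1",f_scale=.3).x
    return p,np.median(abs(f(p))),ok.mean()
if __name__=="__main__":
    T={"cover":(447,-107,18,31,-1),"funnel":(626,-67,73,31,-1),"collar":(643,94,38,31,-1),"screen":(475,116,26,31,-1),"jar":(466,307,115,25,-1)}
    tiles=[]
    for n,(*p,rad,sg) in T.items():
        rs=[]
        for k in(0,1):
            (c,M),im=load(f"{n}{k}"); uv=proj(c,M,p); dep=-(np.linalg.inv(M)@np.append(p,1))[2]
            C,e,fr=rim(im,uv,c["fx"]*rad/dep,sign=sg)
            print(n,k,C.round(1),"mm r %.1f"%(C[2]*dep/c["fx"]),"res %.2f ok %.2f"%(e,fr),plane(c,M,C[:2],p[2]).round(1)[:2]); rs.append(ray(c,M,C[:2]))
            u,v=uv.astype(int); t=cv2.resize(im[v-37:v+38,u-37:u+38],None,fx=2,fy=2,interpolation=cv2.INTER_CUBIC)
            cv2.circle(t,tuple(int(a) for a in ((C[:2]-(u-37,v-37))*2+.5)),int(round(C[2]*2)),(0,0,255),1); tiles.append(t)
        print("   tri",*[np.round(x,1) for x in cross(*rs)])
    cv2.imwrite("pics/fit.png",np.vstack([np.hstack(tiles[:5]),np.hstack(tiles[5:])]))
E
python3 d.py
```

```text
cover 0 [335.2 123.4  29.7] mm r 30.8 res 0.56 ok 1.00 [ 446.5 -108.5]
cover 1 [220.3 123.9  29.8] mm r 30.9 res 0.42 ok 1.00 [ 446.8 -108.7]
   tri [ 446.7 -108.6   18.6] 0.3
funnel 0 [338.6 123.   32. ] mm r 30.8 res 0.47 ok 1.00 [624.2 -67.9]
funnel 1 [214.7 122.5  32. ] mm r 30.7 res 0.57 ok 1.00 [624.4 -67.7]
   tri [624.3 -67.8  72.6] 0.2
collar 0 [340.5 123.4  32. ] mm r 30.8 res 0.58 ok 1.00 [642.8  92.9]
collar 1 [215.8 124.2  32.3] mm r 31.0 res 0.51 ok 1.00 [643.2  92.8]
   tri [643.   92.9  38.2] 0.4
screen 0 [341.6 122.9  31.9] mm r 30.6 res 0.58 ok 1.00 [474.5 115.9]
screen 1 [217.4 124.1  32. ] mm r 30.7 res 0.52 ok 0.99 [474.9 115.8]
   tri [474.7 115.8  26.3] 0.5
jar 0 [342.1 123.2  26.3] mm r 25.3 res 0.37 ok 0.92 [464.3 304.7]
jar 1 [224.7 122.4  26.3] mm r 25.3 res 0.30 ok 0.93 [464.5 312.6]
   tri [464.5 309.   92.1] 0.1
```

View pics/fit.png

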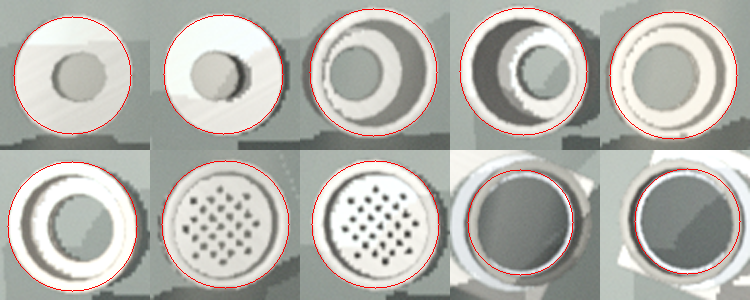

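The parts fit well, and the triangulated heights match the text. The jar fit caught a lower edge, so I'll refit its ring.

```bash
cat > e.py <<'E'
from h import *; from d import rim
p=(465,307,115); tiles=[]
for rad,sg in((25,1),(30,1),(30,-1)):
    rs=[]
    for k in(0,1):
        (c,M),im=load(f"jar{k}"); uv=proj(c,M,p); dep=-(np.linalg.inv(M)@np.append(p,1))[2]
        C,e,fr=rim(im,uv,c["fx"]*rad/dep,sign=sg,band=4)
        print(rad,sg,k,C.round(1),"mm r %.1f"%(C[2]*dep/c["fx"]),"res %.2f ok %.2f"%(e,fr),plane(c,M,C[:2],115).round(1)[:2]); rs.append(ray(c,M,C[:2]))
        u,v=uv.astype(int); t=cv2.resize(im[v-40:v+40,u-40:u+40],None,fx=3,fy=3,interpolation=cv2.INTER_CUBIC)
        cv2.circle(t,tuple(int(a) for a in ((C[:2]-(u-40,v-40))*3+1)),int(round(C[2]*3)),(0,0,255),1); tiles.append(t)
    print("   tri",*[np.round(x,1) for x in cross(*rs)])
cv2.imwrite("pics/fitj.png",np.vstack([np.hstack(tiles[::2]),np.hstack(tiles[1::2])]))
E
python3 e.py
```

```text
25 1 0 [342.9 123.4  23.2] mm r 22.3 res 0.40 ok 1.00 [464.6 305.5]
25 1 1 [220.5 123.3  25.6] mm r 24.6 res 0.82 ok 0.93 [465.4 308.5]
   tri [465.  307.1 106.5] 0.8
30 1 0 [342.9 124.2  30. ] mm r 28.7 res 0.48 ok 0.93 [465.3 305.5]
30 1 1 [224.5 122.7  29.4] mm r 28.2 res 0.67 ok 0.98 [464.8 312.3]
   tri [465.1 309.3  95.2] 0.5
30 -1 0 [346.4 119.5  30.9] mm r 29.6 res 0.84 ok 0.74 [461.  308.6]
30 -1 1 [220.5 123.   30.2] mm r 29.0 res 0.42 ok 0.81 [465.1 308.5]
   tri [463.  308.6 115.7] 4.1
```

View pics/fitj.png

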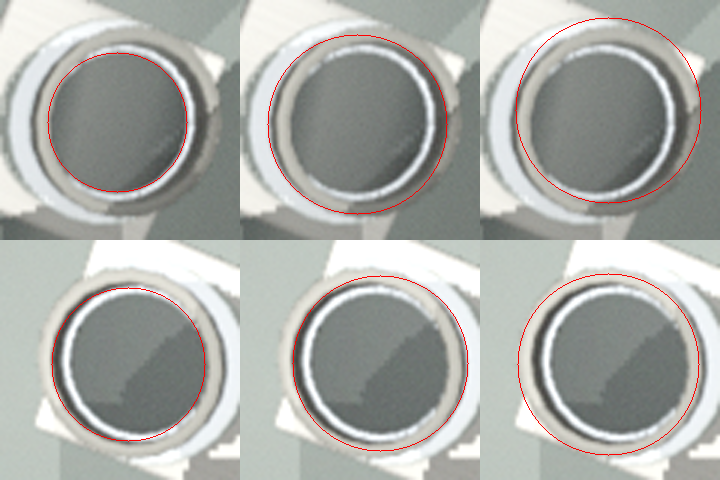

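```bash
cat > e.py <<'E'
from h import *; from d import rim
p=(465,308.5,115); tiles=[]
for mode in("rb","s-1"):
    rs=[]
    for k in(0,1):
        (c,M),im=load(f"jar{k}"); uv=proj(c,M,p); dep=-(np.linalg.inv(M)@np.append(p,1))[2]
        f=im.astype(np.float32)
        src=im if mode!="rb" else cv2.merge([np.clip(128+5*(f[:,:,2]-f[:,:,0]),0,255).astype(np.uint8)]*3)
        C,e,fr=rim(src,uv,c["fx"]*30/dep,sign=-1,band=2.6)
        print(mode,k,C.round(1),"mm r %.1f"%(C[2]*dep/c["fx"]),"res %.2f ok %.2f"%(e,fr),plane(c,M,C[:2],115).round(1)[:2]); rs.append(ray(c,M,C[:2]))
        u,v=uv.astype(int); t=cv2.resize(src[v-40:v+40,u-40:u+40],None,fx=3,fy=3,interpolation=cv2.INTER_CUBIC)
        cv2.circle(t,tuple(int(a) for a in ((C[:2]-(u-40,v-40))*3+1)),int(round(C[2]*3)),(0,0,255),1); tiles.append(t)
    print("   tri",*[np.round(x,1) for x in cross(*rs)])
cv2.imwrite("pics/fitj2.png",np.vstack([np.hstack(tiles[::2]),np.hstack(tiles[1::2])]))
E
python3 e.py
```

```text
rb 0 [345.9 123.3  31.4] mm r 30.1 res 0.52 ok 0.92 [464.5 308.4]
rb 1 [220.8 122.9  31.4] mm r 30.1 res 0.40 ok 0.98 [464.9 308.8]
   tri [464.7 308.6 113.7] 0.4
s-1 0 [346.8 121.7  30.1] mm r 28.8 res 0.73 ok 0.74 [462.9 309.2]
s-1 1 [220.6 123.   30.2] mm r 29.0 res 0.42 ok 0.79 [465.1 308.6]
   tri [464.  308.8 116.7] 2.1
```

View pics/fitj2.png

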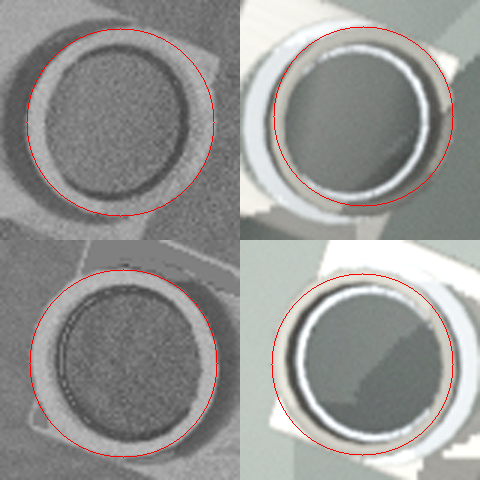

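The jar rim centre is (464.7, 308.6) at 114 mm from two views. Now I'll pick and place the collar with force-guarded lowering.

```bash
cat > pp.py <<'E'
from h import *; from d import rim
Y=q(np.pi)
def S(): return bot.read_state()
def pick(part,zt,open_=88,force=30,clear=60):
    """part: xy; zt: TCP height above the bench. returns tcp-part offset at grasp"""
    bot.move_gripper(open_)
    bot.move_ptp([*part,zt+clear+60],Y)
    bot.line_to([*part,zt],120); bot.pause(.15)
    e=np.array([*part,zt])-S()["tcp_pos"]; bot.line_to((np.array([*part,zt])+e).tolist(),50)
    bot.move_gripper(0,force); bot.pause(.15); s=S()
    print("grasp",s["tcp_pos"].round(1),"w %.1f f %.1f"%(s["width"],s["finger_force"]))
    return s["tcp_pos"]-np.array([*part,0])
def lift(z):
    p=S()["tcp_pos"]; bot.line_to([p[0],p[1],z],150); bot.pause(.1); s=S()
    print("lift w %.1f f %.1f"%(s["width"],s["finger_force"]),s["contact_force"].round(1))
def place(xy,off,seat,open_=88,up=25):
    """seat: world height of the part's origin when seated"""
    goal=np.array([xy[0]+off[0],xy[1],seat+off[2]])
    bot.move_ptp((goal+[0,0,up]).tolist(),Y); bot.pause(.3)
    e=(goal+[0,0,up])-S()["tcp_pos"]; cmd=goal+e
    print("xy err",e.round(1)); bot.line_to((cmd+[0,0,10]).tolist(),80); bot.pause(.2); f0=S()["contact_force"]
    for dz in np.arange(9,-2.1,-1):
        bot.line_to((cmd+[0,0,dz]).tolist(),25); bot.pause(.05); s=S(); f=s["contact_force"]-f0
        if abs(f[2])>6: break
    print("stop dz %.1f z-goal %.1f"%(dz,s["tcp_pos"][2]-goal[2]),"f",f.round(1))
    if s["tcp_pos"][2]-goal[2]>2.5: print("NOT SEATED, still held"); return False
    bot.move_gripper(open_); bot.pause(.2)
    p=S()["tcp_pos"]; bot.line_to([p[0],p[1],p[2]+50],150); return True
def look(tag,xy,z,rad=31):
    out=[]
    for k,dy in enumerate((-60,60)):
        bot.move_ptp([xy[0]+65,xy[1]+dy,z+170],Y); bot.pause(.15)
        st,im=snap(f"{tag}{k}"); c,M=cam_pose("wrist",st); uv=proj(c,M,(*xy,z)); dep=-(np.linalg.inv(M)@[*xy,z,1])[2]
        C,e,fr=rim(im,uv,c["fx"]*rad/dep,band=4); out.append((ray(c,M,C[:2]),im,uv,C))
    P,g=cross(out[0][0],out[1][0]); print(tag,"rim",P.round(1),"gap %.1f res %.2f r %.1f"%(g,e,C[2]*dep/c["fx"]))
    t=[]
    for _,im,uv,C in out:
        u,v=uv.astype(int); a=cv2.resize(im[v-50:v+50,u-50:u+50],None,fx=3,fy=3,interpolation=cv2.INTER_CUBIC)
        cv2.circle(a,tuple(int(b) for b in((C[:2]-(u-50,v-50))*3+1)),int(C[2]*3),(0,0,255),1); t.append(a)
    cv2.imwrite(f"pics/{tag}.png",np.hstack(t)); print("t",S()["t"]); return P
E
python3 - <<'E'
from pp import *
off=pick((643,92.9),12); lift(150)
J=(464.7,308.6)
if place(J,off,107): look("s1",J,145)
print(S()["t"])
E
```

```text
grasp [642.5  92.7  11.1] w 61.9 f 30.0
lift w 61.3 f 30.0 [ 0.6  0.3 -1.6]
xy err [-0.6  0.6  0.1]
stop dz -2.0 z-goal -0.2 f [-5.6 -2.1 14.2]
s1 rim [464.4 308.1 145.6] gap 0.5 res 0.53 r 30.8
t 27.9333
27.9333
```

The collar is seated: its rim centre is within 0.6 mm of the jar axis, at 145.6 mm. Next is the screen.

Run:
```python
from pp import *
off=pick((474.7,115.8),10,force=25); lift(200)
if place((464.4,308.1),off,137): look("s2",(464.4,308.1),163)
```

```text
grasp [474.3 115.6   9.3] w 61.0 f 25.0
lift w 61.3 f 25.0 [ 0.2  0.5 -1.2]
xy err [-0.3  0.7 -0.4]
stop dz -1.0 z-goal -0.1 f [-3.3 -1.  12.9]
s2 rim [464.2 307.7 163.1] gap 0.9 res 0.52 r 30.5
t 41.1
```

View pics/s2.png

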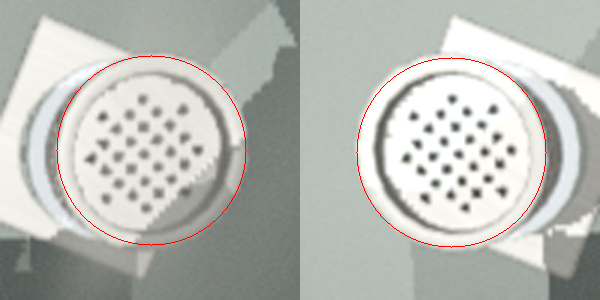

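s2 shows the screen level and concentric, with its rim at 163.1 mm and centre at (464.2, 307.7). Next is the funnel.

Run:
```python
from pp import *
off=pick((624.3,-67.8),28,force=35); lift(260)
if place((464.2,307.7),off,155): look("s3",(464.2,307.7),228)
```

```text
grasp [623.9 -67.8  27.1] w 61.4 f 35.0
lift w 61.4 f 35.0 [-0.7  0.7 -2.5]
xy err [-0.4  0.5 -0. ]
stop dz -1.0 z-goal -0.0 f [-3.  -1.2  6.9]
s3 rim [463.5 307.  227.8] gap 0.4 res 0.62 r 30.8
t 55.8917
```

Run:
```python
from pp import *
off=pick((446.7,-108.6),23,open_=60,force=25); lift(310)
if place((463.5,307),off,220,open_=60): look("s4",(463.5,307),238)
```

```text
grasp [ 446.2 -108.6   22.3] w 23.3 f 25.0
lift w 23.3 f 25.0 [-0.   0.7 -1.8]
xy err [-0.3  0.6 -0.2]
stop dz -1.0 z-goal -0.0 f [-2.1  0.3  8.3]
s4 rim [463.2 306.5 237.9] gap 0.1 res 0.56 r 31.0
t 71.8833
```

Run:
```python
from pp import *
s=S();print(s["t"],s["tcp_pos"].round(),s["finger_force"],s["contact_force"].round(1))
a=cv2.resize(bot.camera("scene")[20:240,200:500,::-1],(600,440),interpolation=cv2.INTER_CUBIC)
cv2.imwrite("pics/scene9.png",a)
```

```text
71.8833 [529. 366. 408.] 0.0 [-0.5  0.   0.1]
```

View pics/scene9.png

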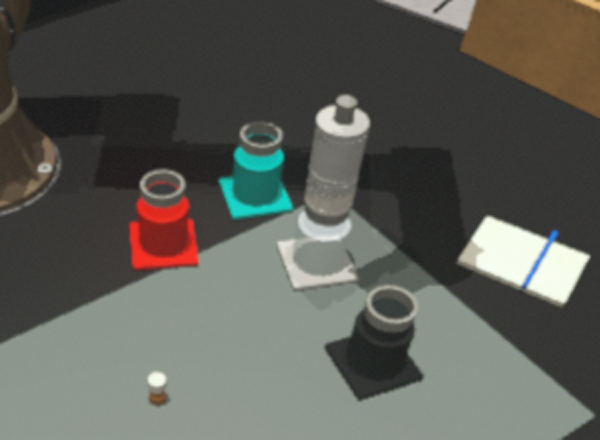

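View pics/s4.png

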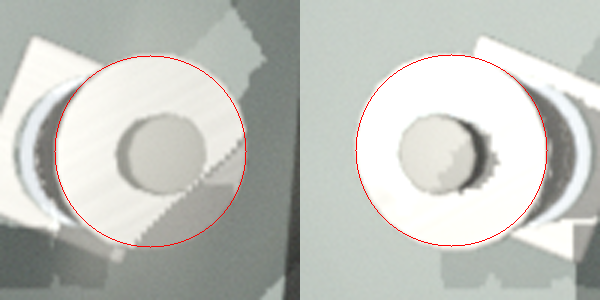

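The scene crop shows the full stack upright on the tall jar (base 325,225, knob 347,103) and the vial still standing at (157,388). s4 shows the cover concentric, with its disc top at 237.9 mm against an expected 238. I'm handing it in.

```bash
python3 -c "
from plant import bot
print(bot.close_job())"
```

```text
the job is handed in; nothing more can be done
None
```

The job is handed in: collar, screen, funnel and cover sit upright on the tall jar, each measured within about 1 mm of its full seated height and of the centre of the part below, after about 72 s of robot time (the judge's verdict was not shown).

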